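Park the soft mallet in its rail collar

ROBOT

A 7-joint arm with a two-finger parallel gripper is mounted at the origin on the work surface. World frame = base frame: x ahead of the robot, y to its left, z up, the work surface at z = 0. Lengths are in mm, angles in rad, forces in N, time in s.
With the tool pointing down it reaches from about 400 to 875 mm from the base axis. Payload 4.4 kg.
Tool frame: the origin (TCP) lies between the finger pads; the fingertips stand 14 mm ahead of it and the grasp point (between the pads) lies 5 mm behind it; z points along the fingers, y is the line along which they close (so a half turn about z gives the same grasp; the last joint's range is limited). The gripper opens to 85 mm and grips with 20 to 120 N. Pads are 22 mm wide; open, the fingers measure 114 mm over their backs; the gripper's body (76 mm by 85 mm) begins 54 mm behind the grasp point. The pads swing forward as they close: fully open they stand 13 mm farther back than shut.
Start: joints at [1.052, 0.628, 0.038, 1.517, -0.027, 0.996, -0.02], TCP at [284.393, -584.498, 245.313] pointing down, gripper open.
Joint ranges: [-3.06, 3.06], [-0.37, 2.12], [-1.25, 1.32], [0.18, 2.47], [-1.1, 4.24], [0.23, 1.98], [-2.94, 2.94]. Speed limits (rad/s): [2.57, 2.57, 3.14, 3.14, 3.14, 3.14, 3.14].

INTERFACE

Orientations are given as a unit quaternion [x, y, z, w].
In Python, from workcell import env, viewer, workorder, finder gives the robot as it stands.
- The arm moves only by the tool servo_tool, never from a script. Its arguments are lists of equal length, an entry for each row: "xyz": the shift along the tool's x, y, z in mm, a list of three; "spin": the turn about the tool's z in rad. A call has 1 to 20 rows; each row shifts and turns the commanded pose from where the row before left it, along the tool's axes as they then stand; what a row does not reach is not made up. A row lasts 1/10 s, in which the tool goes at most 50 mm and 8.59 degrees, less where a joint would pass 70% of its speed; a pose out of reach is approached as far as the arm can. A call is refused whole if a number of a shift passes 50 or a number of a turn 0.15, either way. A call with a gripper value outside its range is refused whole. "hand" is the closure, from -1 (fully open) to 1 (shut), set as the call begins (left out, the last holds). The fingers move at their own pace and stop on an object; "squeeze" is the grip in N (left out, the last holds). Time passes only in rows, so rows that do not move let the fingers close. It gives the time, the measured TCP pose, the force, the opening and the grip force at its end, in the units of the state.
- env.get_obs(): the state, without advancing time (a new reading comes with each control period).
- viewer.camera(name): name is "side" or "top" or "wrist"; returns a dict with "color" (384x512x3 uint8, red, green, blue), "range_z" (384x512 float32, mm along the optical axis (not along the pixel's ray), 0 where there is no reading), "mtx" (3x3 intrinsics, pixels), "xyz" and "rotation" of the camera in the world. Camera axes: x right, y down, z forward; pixel columns grow to the right and rows downward; lengths in mm; the calibration is good to about 2 mm. A picture is of the moment at which its call begins.
- workorder.close_job(): hands the job in; it is judged then, once.
Trained networks look in a picture, given as the dict that the camera call returned (one of the last four; its "shot" number tells which), for a name from the list of things; names that differ only in an ending like _2 or _b are one class to them, and where a whole thing is asked for, a point or a joint stands for the part that bears it (a point fixed in the world has none). Each returns a list of dicts, best first, with "conf" (0 to 1); they miss things now and then, are a little off and sometimes report something else, mostly with a low value. They report only what shows in the picture. A call takes as long as a camera call. They do not tell look-alikes from the thing itself.
- finder.find_in(target, picture): "position" ([x, y, z] in mm, in world coordinates, good to about 4 mm: the middle of the surface that is visible of it).
The state is a dict: "time": time; "q": joint angles; "dq": joint speeds; "effort": joint torques, N m; "tcp_pos": TCP position; "tool_rot": TCP orientation; "wrist_force": force on the tool from outside, world axes, zero at the start; "torque": the same for the moment, N m; "grip_width": finger opening in mm; "grip_force": force on a finger pad.
Only numpy, scipy, OpenCV 4.12 (cv2) and the standard library are available. Lean on these libraries where they do the work, as an engineer would, in place of code of your own. Each camera call takes 0.05 s, during which the arm holds its last target. There are 200 camera calls.

TASK

Take the little orange-faced mallet out of the white tool caddy and put it away, handle down, in the green collar on the aluminium rail. The collar may be clamped a little to either side of the middle, so feel for its hole, then push the handle gently down past the sprung pad until the head sits fully home on the collar, and let go. Never ram or force the mallet against the holder, and leave the other things where they are.

Things in the scene. Friction and masses are not known exactly. Their poses are not given: they have to be found in the camera images.
- mallet_head (a point): Centre of the mallet's head, half-way up. Frame: x along the head, y across it, z up, away from the handle. Dark steel block 42 long (x), 32 across (y), 40 high, flat sides to grip across y; on each x end an orange round face 32 across, 18 long (78 overall). About 0.24 kg. At the start it hangs in the caddy, head's underside on the caddy's top, handle down in a loose 32 hole.
- mallet_foot (a point): Centre of the flat lower end of the mallet's handle, 125 below mallet_head along the mallet's z; same axes. The handle is black, round, 18 in diameter, straight, 105 long, centred under the head; its end has a 1.5 chamfer.
- caddy: White tool caddy with green panels, fixed to the table, 90 (x) by 220 (y), 115 high. Origin: centre of its underside, z up. The mallet hangs at its y = -50; a blue glue stick stands in it at y = +40 (top 138 above the table) and a red marker at y = +85 (top 145).
- fixture: Low holder fixed to the table, carrying the green collar: an aluminium rail along its y, 250 long, 20 wide, middle line at x = +60, top 115 above the table, on two posts at y = +-115 (black caps to 121). Origin: on the table, below collar_mid; z up.
- collar_mid (a point): Point on the holder, axes as fixture, at the height of the collar's flat top (130 above the table). The collar is clamped with its hole's centre anywhere from 24 on the -y to 24 on the +y side of this point (along y only; x and height are true) and stays there; this point does not tell where. The mallet may sit in it at any yaw.
- collar_face (a point): Point on the holder, axes as fixture, 6 below collar_mid: mid-height of the collar's green plate, 56 (x) by 90 (y: 45 either side of the hole's centre), 12 thick. Its two y end faces are flat and upright, with free space beside them in front of the rail (x below +45). Hole: round, upright, 21 across, 1 chamfer; it runs on through a sleeve to 46 below the top.
- collar_pad (a point): Point on the holder, axes as fixture, 24 below collar_mid: level of a black round-nosed sprung pad that stands 4 into the hole from the rail's side (+x). The handle pushes it aside and must then be pushed down all the way with about 2 to 15 N; its weight alone does not sink it. Home: head's underside on the collar's top, mallet_head 20 above it. Over 40 N on the holder is ramming.
- gluestick: Blue glue stick, 31 across, 130 tall, standing in the caddy; origin at its underside. A bystander: leave it alone.
- marker: Red marker, 22 across, 137 tall, standing in the caddy; origin at its underside. A bystander: leave it alone.
- spool: Black and green filament spool lying flat, 140 across, 50 thick, on the table's far part; origin at its underside. A bystander: leave it alone.
- printed_part: Green printed bracket, 70 by 40, 41 high, on the table's far part; origin at its underside. A bystander: leave it alone.
- spirit: Clear bottle with a blue cap, 60 across, 150 tall, on the table's far part; origin at its underside. A bystander: leave it alone.
- spanner: Steel spanner lying on the table's far part; origin at its underside. A bystander: leave it alone.
- nozzle_cup: Small white cup, 64 across, 50 high, on the table's far part; origin at its underside. A bystander: leave it alone.
There are look-alikes about, which are no part of the job. Of the things like the part that bears mallet_head, leave any that is brown; of the rest the smaller one is meant.

How it is judged (in metres and radians):
On the way, in this order (a step that is already met when the one before it is completed fails the run):
1. the mallet is drawn up, its handle clear of the caddy (height (world z) of mallet_foot above 0.117 m), for 0.1 s.
2. the handle's end has entered the collar's hole, at least 8 mm below its top (x of mallet_foot in the frame of fixture between -0.007 and 0.007 m and y of mallet_foot in the frame of fixture between -0.0275 and 0.0275 m and z of mallet_foot in the frame of fixture between 0.023 and 0.122 m), for 0.1 s.
At the end, for the whole second after the job is handed in: The mallet stands handle-down in the collar, its head home on the collar's top (head centre 20 mm above it, within 3 mm), upright within 5 degrees, over the line of the collar's places (within 6 mm across it, 29 mm along it), at rest and released (x of mallet_head in the frame of fixture between -0.006 and 0.006 m and y of mallet_head in the frame of fixture between -0.029 and 0.029 m and z of mallet_head in the frame of fixture between 0.147 and 0.153 m and angle between mallet_head's own z axis and vertical below 0.09 rad and contact force between the fingers and mallet below 0.1 N and linear speed of mallet below 0.02 m/s); the robot touches nothing.
It fails at once if the mallet is rammed against the holder or its collar (over 40 N) (contact force between mallet and fixture above 40 N).
It fails at once if a bystander is moved by more than 25 mm (distance of any of gluestick, marker, spool, printed_part, spirit, spanner, nozzle_cup from where it was at the start of the episode above 0.025 m).
It also fails if it takes over 58 s, if anything falls off the work surface, if the arm or the gripper's body presses on something with over 40 N, if the wrist force passes 120 N, or if a joint passes its speed limit or range.

## Working session

There is one attempt and no reset: what is moved stays moved. The work goes in short steps, Python scripts to look and compute and a tool call to move; the robot and the scene stay as the last step left them, time stands still between calls to the robot, and variables do not carry over. Pictures are saved under pics/ and viewed, at most 10 in all, crops included, and the job is handed in when it is done.

Besides the shell and the picture viewer there is one more tool, called after "Call:" in YAML: its name, and indented under it one key for each argument. servo_tool: Moves the arm, as the interface text tells. Its arguments: {"type":"object","properties":{"xyz":{"type":"array","items":{"type":"array","items":{"type":"number"}}},"spin":{"type":"array","items":{"type":"number"}},"hand":{"type":"number"},"squeeze":{"type":"number"}},"required":["xyz","spin"]}

```bash
ls; mkdir -p pics; cat > h.py <<'E'
import numpy as np, cv2
from workcell import env, viewer, workorder, finder
def cloud(p):
    z=p["range_z"].astype(float); h,w=z.shape; u,v=np.meshgrid(np.arange(w),np.arange(h))
    K=p["mtx"]; c=np.stack([(u-K[0,2])/K[0,0]*z,(v-K[1,2])/K[1,1]*z,z],-1)
    P=c@np.array(p["rotation"]).T+np.array(p["xyz"]); P[z==0]=np.nan
    return P
def px(p,X):
    c=(np.array(X)-p["xyz"])@np.array(p["rotation"]); q=p["mtx"]@c; return q[:2]/q[2]
def save(p,n): cv2.imwrite("pics/"+n,p["color"][:,:,::-1])
E
python3 - <<'E'
from h import *
s=env.get_obs(); print(s["time"],s["tcp_pos"],s["tool_rot"],s["wrist_force"])
ims=[]
for n in ("top","side"):
    p=viewer.camera(n); ims.append(p["color"][:,:,::-1]); np.savez(n+".npz",**{k:p[k] for k in("color","range_z","mtx","xyz","rotation")})
    print(n,np.round(p["xyz"]),np.round(p["rotation"],2).tolist())
    for t in ("mallet_head","caddy","fixture","gluestick","marker"):
        for d in finder.find_in(t,p): 
            print(t,round(d["conf"],2),np.round(d["position"]),np.round(px(p,d["position"])))
cv2.imwrite("pics/top.png",ims[0]);cv2.imwrite("pics/side.png",ims[1])
E
```

```text
pics
0.0 [ 284.12464841 -583.94028393  244.36644282] [ 9.74483288e-01  2.24458000e-01 -2.21616428e-04 -9.37359440e-04] [-1.32657004 -0.2328056  -1.26320282]
top [ 330.    7. 1302.] [-0.7, 0.71, -0.06, 0.07]Traceback (most recent call last):
  File "<stdin>", line 9, in <module>
  File "h.py", line 9, in px
    c=(np.array(X)-p["xyz"])@np.array(p["rotation"]); q=p["mtx"]@c; return q[:2]/q[2]
      ~~~~~~~~~~~~~~~~~~~~~~^~~~~~~~~~~~~~~~~~~~~~~~
ValueError: matmul: Input operand 1 has a mismatch in its core dimension 0, with gufunc signature (n?,k),(k,m?)->(n?,m?) (size 4 is different from 3)
```

```bash
sed -i 's/np.array(p\["rotation"\])/R.from_quat(p["rotation"]).as_matrix()/; 1a from scipy.spatial.transform import Rotation as R' h.py
python3 - <<'E'
from h import *
for n in ("top","side"):
    p=viewer.camera(n); save(p,n+".png"); np.savez(n+".npz",**{k:p[k] for k in("color","range_z","mtx","xyz","rotation")})
    print(n,np.round(p["xyz"]))
    for t in ("mallet_head","caddy","fixture","gluestick","marker"):
        for d in finder.find_in(t,p): 
            print(t,round(d["conf"],2),np.round(d["position"]),np.round(px(p,d["position"])))
E
```

```text
top [ 330.    7. 1302.]
mallet_head 0.88 [429.  25. 142.] [259. 226.]
mallet_head 0.78 [525. 209. 152.] [194. 193.]
mallet_head 0.72 [349. 226. 194.] [184. 255.]
caddy 0.94 [507. 262. 114.] [179. 201.]
fixture 0.67 [ 538. -174.  117.] [326. 188.]
fixture 0.52 [ 764. -291.    8.] [353. 126.]
gluestick 0.45 [508. 296. 141.] [165. 200.]
side [344. 712. 586.]
mallet_head 0.9 [427.  29. 124.] [319. 206.]
mallet_head 0.77 [527. 221. 148.] [245. 239.]
mallet_head 0.71 [347. 247. 183.] [346. 259.]
caddy 0.82 [495. 354. 116.] [233. 311.]
fixture 0.65 [ 544. -136.  103.] [287. 170.]
gluestick 0.95 [506. 308. 133.] [238. 281.]
marker 0.75 [494. 354. 136.] [234. 302.]
```

View pics/top.png

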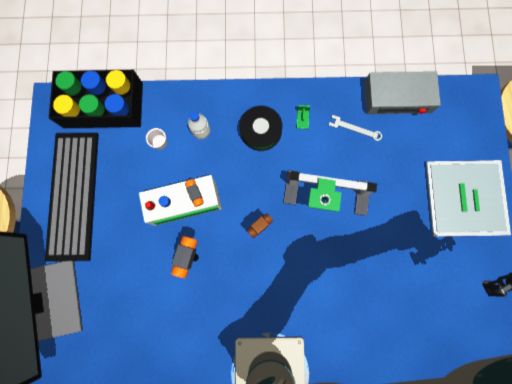

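View pics/side.png

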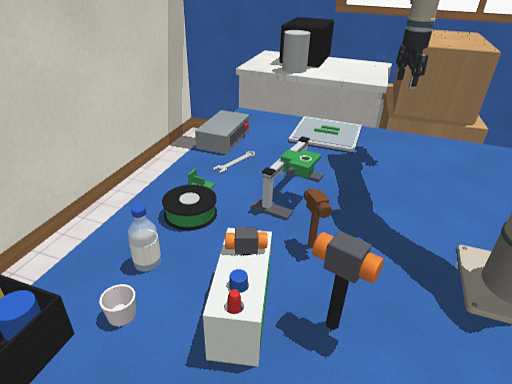

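The top view shows the right mallet in the caddy at (194,193) and the collar at (325,197). The look-alikes are the big mallet at (184,255) and the brown one at (259,226). The side view agrees: caddy mallet at (245,240), collar at (301,161).

```bash
python3 - <<'E'
from h import *
def rect(m,P,t,zr=None):
    X=P[m]; X=X[~np.isnan(X[:,0])]
    if len(X)<5: print(t,len(X));return
    (c,s,a)=cv2.minAreaRect(X[:,:2].astype(np.float32)); print(t,len(X),np.round(c,1),np.round(s,1),round(a,1),"z",np.round(np.percentile(X[:,2],[5,50,95]),1),"mean",np.round(X.mean(0),1))
for n in("top","side"):
    p=dict(np.load(n+".npz")); P=cloud(p); hsv=cv2.cvtColor(p["color"],cv2.COLOR_RGB2HSV).astype(int); H,S,V=hsv[...,0],hsv[...,1],hsv[...,2]
    x,y,z=P[...,0],P[...,1],P[...,2]; print(n)
    org=(H<18)&(S>150)&(V>120); b=(abs(x-525)<60)&(abs(y-212)<60)&(z>116)
    rect(b&org,P,"orange"); rect(b&~org,P,"dark"); rect(b,P,"all")
    k=b&org&(y>212);rect(b&org&(x>525),P,"or+x");rect(b&org&(x<525),P,"or-x")
    g=(H>45)&(H<80)&(S>100)&(abs(x-530)<90)&(abs(y+174)<140)
    rect(g&(z>120),P,"collar"); 
    r=(S<60)&(V>120)&(abs(x-560)<80)&(abs(y+174)<160)&(z>105)&(z<122); rect(r,P,"rail")
    rect((z>100)&(abs(x-560)<80)&(abs(y+174)<160)&(V<60),P,"caps")
    w=(S<60)&(V>150)&(abs(x-510)<120)&(abs(y-260)<140)&(z>108)&(z<122); rect(w,P,"caddy top")
p=dict(np.load("top.npz"));
a=cv2.resize(p["color"][150:280,130:400,::-1],None,fx=2.9,fy=2.9,interpolation=cv2.INTER_CUBIC);cv2.imwrite("pics/c1.png",a)
E
```

```text
top
orange 114 [528.3 212.9] [77.6 27.7] 23.5 z [142.7 149.1 154.1] mean [526.  211.2 148.9]
dark 631 [528.4 218.8] [ 89.7 127.3] 13.1 z [116.2 118.6 157.7] mean [525.8 212.6 128.8]
all 745 [528.4 218.8] [ 89.7 127.3] 13.1 z [116.3 119.6 157.5] mean [525.8 212.4 131.9]
or+x 52 [554.9 224.2] [18.2 27.3] 34.7 z [143.8 149.7 154.9] mean [555.9 224.  149.9]
or-x 62 [501.  201.2] [18.1 27.4] 24.1 z [142.4 148.4 153. ] mean [500.9 200.5 148.1]
collar 670 [ 520.  -169.3] [89.7 87.3] 79.9 z [126.2 130.4 134.6] mean [ 515.9 -167.6  130.4]
rail 381 [ 541.  -192.6] [203.3  60.3] 80.4 z [109.  115.5 119.3] mean [ 558.7 -202.2  115.1]
caps 122 [ 539.2 -190.4] [252.6  62.6] 80.4 z [117.7 121.7 125.4] mean [ 557.6 -195.2  121.4]
caddy top 1730 [517.7 264.6] [ 91.4 221.4] 13.4 z [111.8 115.9 119.7] mean [515.5 265.9 115.9]
side
orange 286 [527.  218.5] [75.8 19.4] 22.5 z [131.8 146.6 153. ] mean [527.5 221.2 145. ]
dark 1680 [528. 218.] [ 90.  127.3] 13.3 z [116.3 117.9 157.5] mean [521.  230.7 128.1]
all 1966 [528. 218.] [ 90.  127.3] 13.3 z [116.4 118.5 157.4] mean [522.  229.4 130.6]
or+x 152 [554.4 229.8] [16.6 19.4] 22.6 z [131.1 146.8 153. ] mean [553.2 232.  145. ]
or-x 134 [499.  206.8] [15.5 18.3] 19.6 z [132.3 146.6 153. ] mean [498.4 208.9 145.1]
collar 505 [ 522.4 -169.9] [89.8 90.4] 80.6 z [123.1 132.6 134.5] mean [ 516.5 -160.   131.1]
rail 163 [ 562.6 -185.5] [224.7  20.1] 80.6 z [111.6 118.1 119.7] mean [ 560.8 -191.5  117.5]
caps 99 [ 562.1 -194.5] [255.   27.7] 80.4 z [118.5 123.6 125.4] mean [ 564. -170.  123.]
caddy top 3012 [517.8 261.8] [ 90.1 223.2] 13.3 z [114.6 117.  118.4] mean [505.9 300.9 116.8]
```

View pics/c1.png

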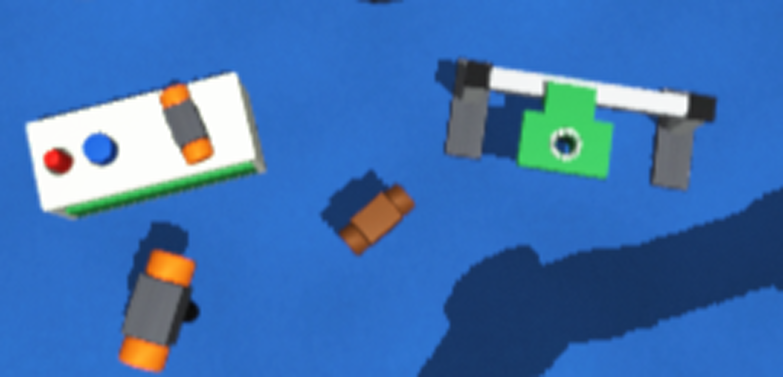

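```bash
cat >> h.py <<'E'
def delta(target,yaw=None):
    s=env.get_obs(); M=R.from_quat(s["tool_rot"]); d=M.inv().apply(np.array(target)-s["tcp_pos"])
    x=M.apply([1,0,0]); print("t",round(s["time"],2),"tcp",np.round(s["tcp_pos"],1),"xang",round(np.degrees(np.arctan2(x[1],x[0])),2),"tilt",np.round(M.apply([0,0,1])[:2],4),"F",np.round(s["wrist_force"],1),"=> tool delta",np.round(d,1))
    if yaw is not None: print("spin",round(-np.radians(yaw-np.degrees(np.arctan2(x[1],x[0]))),3))
E
python3 - <<'E'
from h import *
p=viewer.camera("wrist"); s=env.get_obs()
M=R.from_quat(s["tool_rot"]); C=R.from_quat(p["rotation"])
print("cam in tool",M.inv().apply(p["xyz"]-s["tcp_pos"]),"z",M.inv().apply(C.apply([0,0,1])),"world z",C.apply([0,0,1]),p["mtx"][0,0])
delta([440,-190,330],23.1)
t=dict(np.load("top.npz")); 
# hole by ray at z=130
K=t["mtx"];r=R.from_quat(t["rotation"]).apply(np.linalg.inv(K)@[324.8,200,1]); print(t["xyz"]+r*(130-t["xyz"][2])/r[2])
E
```

```text
cam in tool [  66.38026383   -0.63275412 -129.34739366] z [-2.60346710e-01  8.34870758e-04  9.65514833e-01] world z [-0.23368661 -0.11471696 -0.96552089] 326.4945907071581
t 0.75 tcp [ 284.4 -584.5  245.3] xang 25.94 tilt [ 0.0001 -0.0001] F [-0.6  0.9  0.1] => tool delta [ 312.5 -286.7  -84.7]
spin 0.05
[ 501.56364533 -167.54947462  130.        ]
```

Call:
servo_tool:
  xyz:
    - [16,-12,-6]
    - [32.4,-23.6,-6]
    - [32.4,-23.6,-6]
    - [32.4,-23.6,-6]
    - [32.4,-23.6,-6]
    - [32.4,-23.6,-6]
    - [32.4,-23.6,-6]
    - [32.4,-23.6,-6]
    - [32.4,-23.6,-4]
    - [32.4,-23.6,-3]
    - [32.4,-23.6,0]
    - [32.4,-23.6,0]
    - [16,-12,0]
    - [0,0,0]
    - [0,0,0]
  spin: [0,0.05,0,0,0,0,0,0,0,0,0,0,0,0,0]

```text
time: 2.25
tcp_pos: [527.5, -169.3, 300.6]
tool_rot: [0.98, 0.201, -0.0, 0.0]
wrist_force: [-0.7, 0.6, 0.0]
grip_width: 85.3
grip_force: 0.0
```

```bash
python3 - <<'E'
from h import *
p=viewer.camera("wrist"); save(p,"w1.png"); delta([528.3,213.5,220],23.1)
P=cloud(p); hsv=cv2.cvtColor(p["color"],cv2.COLOR_RGB2HSV).astype(int); H,S,V=hsv[...,0],hsv[...,1],hsv[...,2]
x,y,z=P[...,0],P[...,1],P[...,2]
g=(H>45)&(H<80)&(S>100)&(z>120)&(z<142)&(abs(x-520)<90)
yaw=np.radians(-9.6); u=np.array([np.cos(yaw),np.sin(yaw)]); v=np.array([-u[1],u[0]])
X=P[g]; print(len(X),"z",np.percentile(X[:,2],[5,50,95]))
print(cv2.minAreaRect(X[:,:2].astype(np.float32)))
front=X[(X[:,:2]-[502,-168])@u<22]; print("plate front",cv2.minAreaRect(front[:,:2].astype(np.float32)))
# hole: non-green component enclosed by green
m=(g*255).astype(np.uint8); cs,h=cv2.findContours(m,cv2.RETR_CCOMP,cv2.CHAIN_APPROX_NONE)
for i,c in enumerate(cs):
    if h[0,i,3]>=0 and len(c)>30:
        e=cv2.fitEllipse(c); r=R.from_quat(p["rotation"]).apply(np.linalg.inv(p["mtx"])@[*e[0],1]); print("hole",e,p["xyz"]+r*(130-p["xyz"][2])/r[2])
E
```

```text
t 2.3 tcp [ 527.1 -170.5  300.6] xang 23.04 tilt [-0.0004 -0.0008] F [-0.4 -0.7 -0.2] => tool delta [ 151.4 -352.9   80.3]
spin -0.001
6440 z [129.52750219 130.85094444 132.02787431]
((521.308837890625, -170.29046630859375), (89.15203094482422, 89.87981414794922), 80.34912872314453)
plate front ((500.4156799316406, -166.73985290527344), (89.14595794677734, 47.51683807373047), 80.38951873779297)
hole ((243.3946075439453, 191.9225311279297), (33.69517517089844, 34.86515426635742), 96.69679260253906) [ 504.54569323 -167.4689137   130.        ]
```

View pics/w1.png

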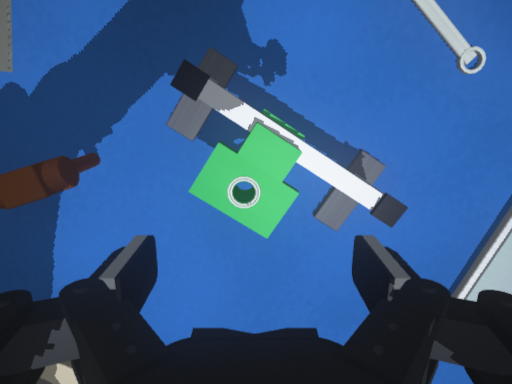

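The wrist view shows the collar clearly, with its hole at pixel (243,192). That gives about (504.5, -167.5) in the world, and it agrees with the plate outline. The brown mallet is at the left edge. Next I look at the caddy mallet from the same relative pose.

Call:
servo_tool:
  xyz:
    - [9,-17,-3]
    - [17,-34,-3]
    - [17,-34,-3]
    - [17,-34,-1]
    - [17,-34,0]
    - [17,-34,0]
    - [17,-34,0]
    - [17,-34,0]
    - [17,-34,0]
    - [17,-34,0]
    - [9,-17,0]
    - [0,0,0]
    - [0,0,0]
  spin: [0,0,0,0,0,0,0,0,0,0,0,0,0]

```text
time: 3.6
tcp_pos: [552.2, 207.7, 310.2]
tool_rot: [0.98, 0.199, -0.0, 0.001]
wrist_force: [0.1, -0.1, -1.1]
grip_width: 85.5
grip_force: 0.0
```

```bash
python3 - <<'E'
from h import *
p=viewer.camera("wrist"); save(p,"w2.png"); delta([528.3,213.5,220],23.1)
P=cloud(p); hsv=cv2.cvtColor(p["color"],cv2.COLOR_RGB2HSV).astype(int); H,S,V=hsv[...,0],hsv[...,1],hsv[...,2]
x,y,z=P[...,0],P[...,1],P[...,2]
b=(abs(x-525)<70)&(abs(y-212)<70)
org=(H<18)&(S>150)&(V>100)&b&(z>125)
top=b&(z>150)&~org
print("steel top z",np.percentile(z[top],[5,50,95]),cv2.minAreaRect(P[top][:,:2].astype(np.float32)))
n,l,st,c=cv2.connectedComponentsWithStats(org.astype(np.uint8))
for i in range(1,n):
    if st[i,4]>50: X=P[l==i]; print("orange",st[i,4],c[i],X.mean(0),cv2.minAreaRect(X[:,:2].astype(np.float32)))
print("whole",cv2.minAreaRect(P[org|top][:,:2].astype(np.float32)))
w=b&(S<60)&(V>150)&(z<125); print("caddy z",np.percentile(z[w],[5,50,95]))
E
```

```text
t 3.65 tcp [552.3 207.1 310.3] xang 22.89 tilt [-0.0001 -0.0019] F [-0.  -0.1  0.5] => tool delta [-19.5 -15.4  90.3]
spin -0.004
steel top z [316.78355664 369.04678198 391.97637527] ((539.123046875, 198.63644409179688), (79.80363464355469, 144.46270751953125), 30.296649932861328)
orange 461 [240.14099783 160.47722343] [558.02200441 224.17044623 149.18829088] ((556.8909301757812, 223.9089813232422), (16.665502548217773, 27.52555274963379), 24.332372665405273)
orange 318 [242.07861635 224.33018868] [502.01453827 199.18463192 149.95024775] ((502.7159729003906, 200.81561279296875), (16.323986053466797, 25.119054794311523), 22.745586395263672)
whole ((539.123046875, 198.63644409179688), (79.80363464355469, 144.46270751953125), 30.296649932861328)
caddy z [114.6667662  115.85459402 117.02038407]
```

View pics/w2.png

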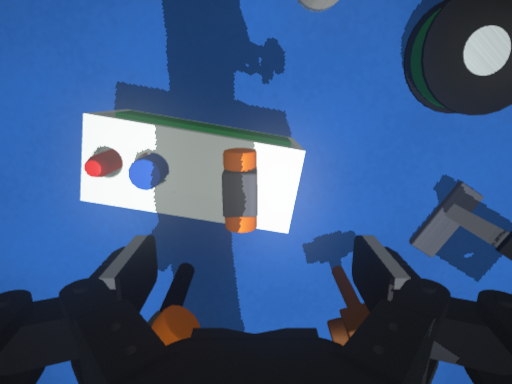

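The wrist view shows the caddy mallet at (240,190). The faces are in line with the tool's x axis, and the head is centred near (529.8, 212.3) at yaw 23.1°. The glue stick and marker are well clear of the fingers.

```bash
cat > m.py <<'E'
from h import *
p=viewer.camera("wrist"); P=cloud(p); x,y,z=P[...,0],P[...,1],P[...,2]
hsv=cv2.cvtColor(p["color"],cv2.COLOR_RGB2HSV).astype(int)
b=(abs(x-529)<50)&(abs(y-212)<50)&(z>150)&(z<162)
org=b&(hsv[...,0]<18)&(hsv[...,1]>150)
top=(b&~org).astype(np.uint8); top=cv2.morphologyEx(top,cv2.MORPH_OPEN,np.ones((3,3)))>0
print("steel",np.median(z[top]),P[top].mean(0),cv2.minAreaRect(P[top][:,:2].astype(np.float32)))
delta([529.8,212.3,136],23.1)
E
python3 m.py
```

```text
steel 155.75151158722434 [530.51673988 213.20010132 155.52027656] ((531.5750732421875, 213.92730712890625), (60.33802032470703, 31.766830444335938), 22.925533294677734)
t 3.7 tcp [552.4 207.  310.4] xang 22.86 tilt [ 0.0001 -0.0017] F [ 0.3 -0.7  0.3] => tool delta [-18.6 -13.9 174.4]
spin -0.004
```

Call:
servo_tool:
  xyz:
    - [-9,-7,15]
    - [-9,-7,35]
    - [0,0,40]
    - [0,0,40]
    - [0,0,28]
    - [0,0,12]
    - [0,0,4]
    - [0,0,0]
    - [0,0,0]
  spin: [-0.004,0,0,0,0,0,0,0,0]

```text
time: 4.6
tcp_pos: [531.1, 215.8, 137.8]
tool_rot: [0.979, 0.202, 0.001, -0.0]
wrist_force: [0.5, -0.1, -0.7]
grip_width: 85.8
grip_force: 0.0
```

Call:
servo_tool:
  xyz:
    - [0,0,0]
    - [0,0,0]
    - [0,0,0]
    - [0,0,0]
    - [0,0,0]
    - [0,0,0]
    - [0,0,0]
    - [0,0,0]
  spin: [0,0,0,0,0,0,0,0]
  hand: 1
  squeeze: 60

```text
time: 5.4
tcp_pos: [530.4, 215.6, 136.9]
tool_rot: [0.979, 0.202, 0.001, 0.0]
wrist_force: [-0.8, -1.4, 5.7]
grip_width: 31.3
grip_force: 60.0
```

```bash
python3 -c "
from h import *
delta([529.8,212.3,136],23.1)
s=env.get_obs();print(s['grip_width'],s['grip_force'],s['torque'])"
```

```text
t 5.4 tcp [530.4 215.6 136.9] xang 23.3 tilt [0.0011 0.0001] F [-0.8 -1.4  5.7] => tool delta [-1.9  2.8  0.9]
spin 0.003
31.335555922524254 60.018264055252075 [-0.23085838  0.08220178  0.05638722]
```

Call:
servo_tool:
  xyz:
    - [0,0,-5]
    - [0,0,-15]
    - [0,0,-25]
    - [0,0,-30]
    - [0,0,-30]
    - [0,0,-25]
    - [0,0,-15]
    - [0,0,-5]
    - [0,0,0]
    - [0,0,0]
    - [0,0,0]
  spin: [0,0,0,0,0,0,0,0,0,0,0]

```text
time: 6.5
tcp_pos: [529.2, 215.4, 285.0]
tool_rot: [0.979, 0.202, -0.001, 0.0]
wrist_force: [-0.6, -0.3, -3.0]
grip_width: 31.3
grip_force: 59.6
```

```bash
python3 -c "
from h import *
delta([505.7,-167,285],23.1)
s=env.get_obs();print(s['grip_width'],s['grip_force'],s['torque'])"
```

```text
t 6.5 tcp [529.2 215.4 285. ] xang 23.31 tilt [-0.0024 -0.0011] F [-0.6 -0.3 -3. ] => tool delta [-172.9  341.9    0.5]
spin 0.004
31.27312456521631 59.58794832229614 [ 0.01265761 -0.04202371  0.03810713]
```

Call:
servo_tool:
  xyz:
    - [-4,8,0]
    - [-12,23,0]
    - [-15.7,31.1,0]
    - [-15.7,31.1,0]
    - [-15.7,31.1,0]
    - [-15.7,31.1,0]
    - [-15.7,31.1,0]
    - [-15.7,31.1,0]
    - [-15.7,31.1,0]
    - [-15.7,31.1,0]
    - [-15.7,31.1,0]
    - [-12,23,0]
    - [-4,8,0]
    - [0,0,0]
    - [0,0,0]
    - [0,0,0]
    - [0,0,0]
  spin: [0.004,0,0,0,0,0,0,0,0,0,0,0,0,0,0,0,0]

```text
time: 8.2
tcp_pos: [504.8, -165.2, 286.3]
tool_rot: [0.98, 0.201, 0.0, -0.0]
wrist_force: [-1.0, -0.2, -2.6]
grip_width: 30.8
grip_force: 59.9
```

```bash
cat > s.py <<'E'
from h import *
delta([505.7,-167,262],23.1)
s=env.get_obs();print(s['grip_width'],s['grip_force'])
p=viewer.camera("wrist"); q=viewer.camera("side"); t=viewer.camera("top")
a=np.hstack([p["color"],cv2.resize(q["color"][60:220,200:400],(480,384),interpolation=cv2.INTER_CUBIC)])[:,:,::-1]
cv2.imwrite("pics/w3.png",cv2.resize(a,(800,310)))
# head in wrist picture: orange and hole not visible; handle foot in side view
P=cloud(q); x,y,z=P[...,0],P[...,1],P[...,2]
for lo,hi in((145,165),(165,185),(185,205),(205,225),(225,240)):
    b=(abs(x-505)<40)&(abs(y+167)<40)&(z>lo)&(z<hi); X=P[b]; 
    if len(X): print("handle side",lo,len(X),X.mean(0))
P=cloud(t); x,y,z=P[...,0],P[...,1],P[...,2]
E
python3 s.py
```

```text
t 8.2 tcp [ 504.8 -165.2  286.3] xang 23.22 tilt [0.0001 0.0006] F [-1.  -0.2 -2.6] => tool delta [ 0.1  2.  24.3]
spin 0.002
30.814770265605354 59.895522594451904
handle side 145 5 [ 501.65332158 -163.32426035  163.96706759]
handle side 165 46 [ 502.18730332 -161.56667236  175.3470264 ]
handle side 185 50 [ 502.30817962 -161.17232109  195.05530395]
handle side 205 52 [ 502.02737011 -161.0017386   215.57244579]
handle side 225 38 [ 501.48639888 -161.16648959  232.93428683]
```

View pics/w3.png

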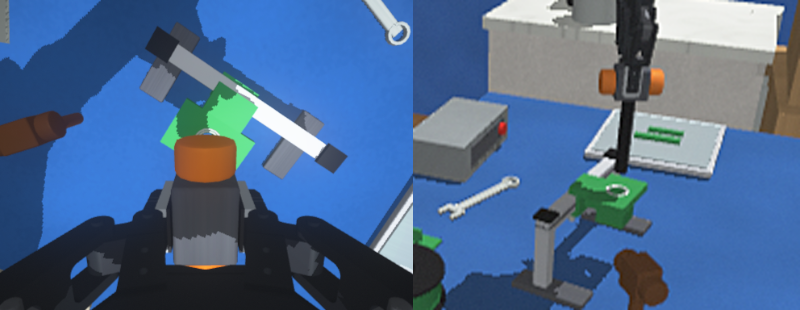

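The wrist view shows the mallet held square with the collar right beneath it; the hole's rim just shows at (208,132). The side view shows the handle upright, with its foot 30 mm above the collar. I lower it to about 7 mm above and check the alignment.

Call:
servo_tool:
  xyz:
    - [0,1,6]
    - [0,1,10]
    - [0,0,6]
    - [0,0,0]
    - [0,0,0]
    - [0,0,0]
  spin: [0,0,0,0,0,0]

```text
time: 8.95
tcp_pos: [505.5, -168.7, 264.5]
tool_rot: [0.98, 0.2, 0.0, 0.0]
wrist_force: [0.4, -0.1, -2.0]
grip_width: 31.3
grip_force: 59.9
```

```bash
cat > s2.py <<'E'
from h import *
delta([505.7,-167,262],23.1)
q=viewer.camera("side"); d0=dict(np.load("side.npz"))
a=cv2.resize(q["color"][110:180,265:345,::-1],None,fx=5,fy=5,interpolation=cv2.INTER_CUBIC)
b=cv2.resize(d0["color"][110:180,265:345,::-1],None,fx=5,fy=5,interpolation=cv2.INTER_CUBIC)
cv2.imwrite("pics/s4.png",np.hstack([a,b]))
print("proj hole",px(q,[504.5,-167.5,130]),"foot exp",px(q,[504.5,-167.5,137]))
# hole ring in initial side picture: white ring pixels on collar top
hsv=cv2.cvtColor(d0["color"],cv2.COLOR_RGB2HSV).astype(int); P=cloud(d0)
g=((hsv[...,0]>45)&(hsv[...,0]<80)&(hsv[...,1]>100)&(abs(P[...,0]-515)<70)&(abs(P[...,1]+168)<60)).astype(np.uint8)
cs,h=cv2.findContours(g,cv2.RETR_CCOMP,cv2.CHAIN_APPROX_NONE)
for i,c in enumerate(cs):
    if h[0,i,3]>=0 and len(c)>8:
        e=cv2.fitEllipse(c); r=R.from_quat(q["rotation"]).apply(np.linalg.inv(q["mtx"])@[*e[0],1]); print("hole",e,q["xyz"]+r*(130-q["xyz"][2])/r[2])
# handle columns: dark pixels row by row
hv=cv2.cvtColor(q["color"],cv2.COLOR_RGB2HSV)[...,2].astype(int); P=cloud(q)
m=(abs(P[...,0]-505)<30)&(abs(P[...,1]+167)<30)&(P[...,2]>140)&(P[...,2]<225)&(hv<90)
for r in range(110,170,4):
    c=np.where(m[r])[0]
    if len(c): print(r,c.min(),c.max(),round(np.nanmean(P[r][c][:,2])), "exp",np.round(px(q,[504.5,-167.5,np.nanmean(P[r][c][:,2])])[0],1))
E
python3 s2.py
```

```text
t 8.95 tcp [ 505.5 -168.7  264.5] xang 23.08 tilt [ 0.0004 -0.    ] F [ 0.4 -0.1 -2. ] => tool delta [ 0.8 -1.5  2.5]
spin -0.0
proj hole [305.19737884 158.89793762] foot exp [305.46172978 156.55699427]
hole ((305.133544921875, 157.9119110107422), (7.818927764892578, 13.375510215759277), 97.98186492919922) [ 505.98473859 -173.05719425  130.        ]
126 306 308 224 exp 308.9
130 306 312 214 exp 308.5
134 306 311 203 exp 308.1
138 305 311 192 exp 307.6
142 305 310 181 exp 307.2
146 304 310 170 exp 306.7
150 304 309 158 exp 306.3
154 303 309 146 exp 305.8
```

View pics/s4.png

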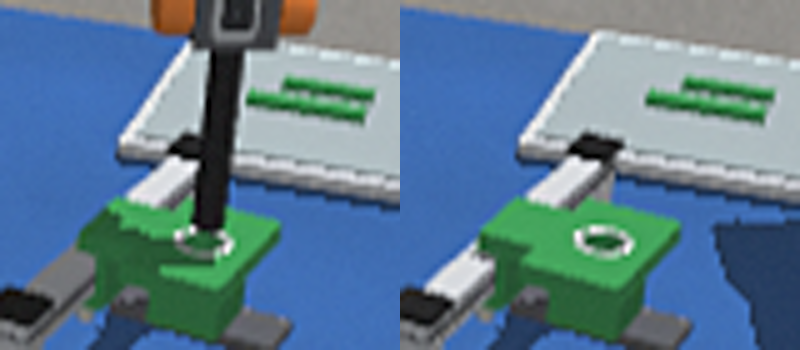

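The side view shows the handle centred on the hole to within a pixel: shaft at column 306, hole at 305. I make a small correction and lower it gently.

Call:
servo_tool:
  xyz:
    - [0.5,-1,0]
    - [0,0,3]
    - [0,0,2]
    - [0,0,1]
    - [0,0,1]
    - [0,0,1]
    - [0,0,0]
    - [0,0,0]
  spin: [0,0,0,0,0,0,0,0]

```text
time: 9.8
tcp_pos: [505.4, -167.5, 256.3]
tool_rot: [0.98, 0.2, 0.0, 0.0]
wrist_force: [0.0, 0.8, -2.8]
grip_width: 30.9
grip_force: 59.9
```

Call:
servo_tool:
  xyz:
    - [0,0,1]
    - [0,0,1]
    - [0,0,0]
    - [0,0,0]
  spin: [0,0,0,0]

```text
time: 10.2
tcp_pos: [505.4, -167.4, 254.3]
tool_rot: [0.98, 0.2, 0.0, -0.0]
wrist_force: [0.2, -1.2, -2.8]
grip_width: 31.3
grip_force: 59.9
```

Call:
servo_tool:
  xyz:
    - [0,0,1]
    - [0,0,1]
    - [0,0,0]
    - [0,0,0]
  spin: [0,0,0,0]

```text
time: 10.6
tcp_pos: [505.4, -167.4, 252.3]
tool_rot: [0.98, 0.2, 0.0, -0.0]
wrist_force: [0.5, -0.2, -2.5]
grip_width: 31.5
grip_force: 59.9
```

Call:
servo_tool:
  xyz:
    - [0,0,1]
    - [0,0,1]
    - [0,0,0]
    - [0,0,0]
  spin: [0,0,0,0]

```text
time: 11.0
tcp_pos: [505.4, -167.4, 250.3]
tool_rot: [0.98, 0.2, -0.0, -0.0]
wrist_force: [-0.6, -0.4, -2.2]
grip_width: 31.4
grip_force: 59.9
```

Call:
servo_tool:
  xyz:
    - [0,0,1]
    - [0,0,1]
    - [0,0,1]
    - [0,0,1]
    - [0,0,1]
    - [0,0,0]
    - [0,0,0]
  spin: [0,0,0,0,0,0,0]

```text
time: 11.7
tcp_pos: [505.4, -167.4, 245.3]
tool_rot: [0.98, 0.2, 0.0, -0.0]
wrist_force: [1.3, 0.3, -2.3]
grip_width: 31.4
grip_force: 59.9
```

Call:
servo_tool:
  xyz:
    - [0,0,1]
    - [0,0,1]
    - [0,0,1]
    - [0,0,1]
    - [0,0,0]
    - [0,0,0]
  spin: [0,0,0,0,0,0]

```text
time: 12.3
tcp_pos: [505.4, -167.4, 241.3]
tool_rot: [0.98, 0.2, -0.0, -0.0]
wrist_force: [0.9, 1.0, -2.9]
grip_width: 31.0
grip_force: 59.8
```

Call:
servo_tool:
  xyz:
    - [0,0,1]
    - [0,0,1]
    - [0,0,1]
    - [0,0,0]
    - [0,0,0]
  spin: [0,0,0,0,0]

```text
time: 12.8
tcp_pos: [505.4, -167.5, 238.3]
tool_rot: [0.98, 0.2, 0.0, -0.0]
wrist_force: [1.2, -0.0, -1.9]
grip_width: 31.2
grip_force: 59.8
```

Call:
servo_tool:
  xyz:
    - [0,0,1]
    - [0,0,1]
    - [0,0,1]
    - [0,0,0]
    - [0,0,0]
  spin: [0,0,0,0,0]

```text
time: 13.3
tcp_pos: [505.4, -167.5, 235.2]
tool_rot: [0.98, 0.2, -0.0, -0.0]
wrist_force: [0.8, 0.3, -2.6]
grip_width: 31.0
grip_force: 59.8
```

Call:
servo_tool:
  xyz:
    - [0,0,1]
    - [0,0,1]
    - [0,0,1]
    - [0,0,0]
    - [0,0,0]
  spin: [0,0,0,0,0]

```text
time: 13.8
tcp_pos: [505.4, -167.2, 232.5]
tool_rot: [0.98, 0.2, 0.0, -0.0]
wrist_force: [-0.5, 0.8, 2.7]
grip_width: 31.2
grip_force: 60.4
```

The sprung pad is felt at the expected depth, with the foot about 24 mm below the collar top.

Call:
servo_tool:
  xyz:
    - [0,0,1]
    - [0,0,1]
    - [0,0,0]
  spin: [0,0,0]

```text
time: 14.1
tcp_pos: [505.3, -167.2, 230.1]
tool_rot: [0.98, 0.2, -0.0, -0.0]
wrist_force: [-0.8, 2.1, 1.9]
grip_width: 31.3
grip_force: 60.3
```

Call:
servo_tool:
  xyz:
    - [0,0,1]
    - [0,0,1]
    - [0,0,0]
  spin: [0,0,0]

```text
time: 14.4
tcp_pos: [505.3, -167.2, 228.1]
tool_rot: [0.98, 0.2, -0.0, -0.0]
wrist_force: [-0.4, 3.2, 1.5]
grip_width: 31.5
grip_force: 60.3
```

Call:
servo_tool:
  xyz:
    - [0.3,-0.7,1]
    - [0,0,2]
    - [0,0,2]
    - [0,0,2]
    - [0,0,2]
    - [0,0,2]
    - [0,0,0]
  spin: [0,0,0,0,0,0,0]

```text
time: 15.1
tcp_pos: [505.3, -166.9, 216.8]
tool_rot: [0.98, 0.2, -0.0, 0.0]
wrist_force: [1.0, 0.0, -1.5]
grip_width: 31.2
grip_force: 59.9
```

Call:
servo_tool:
  xyz:
    - [0,0,2]
    - [0,0,2]
    - [0,0,2]
    - [0,0,2]
    - [0,0,2]
    - [0,0,2]
    - [0,0,2]
    - [0,0,0]
  spin: [0,0,0,0,0,0,0,0]

```text
time: 15.9
tcp_pos: [505.3, -166.8, 202.8]
tool_rot: [0.98, 0.2, -0.0, 0.0]
wrist_force: [-0.1, -0.3, -0.8]
grip_width: 31.2
grip_force: 59.9
```

Call:
servo_tool:
  xyz:
    - [0,0,3]
    - [0,0,3]
    - [0,0,3]
    - [0,0,3]
    - [0,0,3]
    - [0,0,3]
    - [0,0,3]
    - [0,0,3]
    - [0,0,3]
    - [0,0,3]
    - [0,0,0]
  spin: [0,0,0,0,0,0,0,0,0,0,0]

```text
time: 17.0
tcp_pos: [505.3, -166.7, 172.6]
tool_rot: [0.98, 0.2, -0.0, -0.0]
wrist_force: [0.2, -0.2, -3.3]
grip_width: 31.2
grip_force: 59.7
```

Call:
servo_tool:
  xyz:
    - [0,0,2]
    - [0,0,2]
    - [0,0,2]
    - [0,0,2]
    - [0,0,2]
    - [0,0,2]
    - [0,0,1]
    - [0,0,1]
    - [0,0,0]
  spin: [0,0,0,0,0,0,0,0,0]

```text
time: 17.9
tcp_pos: [505.3, -166.7, 159.0]
tool_rot: [0.98, 0.2, -0.0, -0.0]
wrist_force: [-0.8, -0.2, 0.1]
grip_width: 31.5
grip_force: 60.3
```

Call:
servo_tool:
  xyz:
    - [0,0,1]
    - [0,0,1]
    - [0,0,1]
    - [0,0,1]
    - [0,0,0]
    - [0,0,0]
  spin: [0,0,0,0,0,0]

```text
time: 18.5
tcp_pos: [505.3, -166.7, 155.1]
tool_rot: [0.98, 0.2, -0.0, -0.0]
wrist_force: [-0.7, -0.1, -0.4]
grip_width: 31.4
grip_force: 60.2
```

Call:
servo_tool:
  xyz:
    - [0,0,0.5]
    - [0,0,0.5]
    - [0,0,0.5]
    - [0,0,0]
    - [0,0,0]
  spin: [0,0,0,0,0]

```text
time: 19.0
tcp_pos: [505.3, -166.7, 153.8]
tool_rot: [0.98, 0.2, -0.0, -0.0]
wrist_force: [-1.5, -0.7, 0.3]
grip_width: 31.0
grip_force: 60.2
```

Call:
servo_tool:
  xyz:
    - [0,0,0.5]
    - [0,0,0.5]
    - [0,0,0]
    - [0,0,0]
  spin: [0,0,0,0]

```text
time: 19.4
tcp_pos: [505.3, -166.7, 152.7]
tool_rot: [0.98, 0.2, -0.0, -0.0]
wrist_force: [-2.2, 0.3, 0.9]
grip_width: 31.4
grip_force: 60.2
```

Call:
servo_tool:
  xyz:
    - [0,0,0.5]
    - [0,0,0.5]
    - [0,0,0]
    - [0,0,0]
  spin: [0,0,0,0]

```text
time: 19.8
tcp_pos: [505.3, -166.7, 151.9]
tool_rot: [0.98, 0.2, -0.0, -0.0]
wrist_force: [-2.5, 0.4, 3.4]
grip_width: 31.0
grip_force: 60.6
```

Contact is beginning at the expected home height (TCP 151.9).

Call:
servo_tool:
  xyz:
    - [0,0,0.4]
    - [0,0,0]
    - [0,0,0]
  spin: [0,0,0]

```text
time: 20.1
tcp_pos: [505.4, -166.7, 151.9]
tool_rot: [0.98, 0.2, 0.0, 0.0]
wrist_force: [-3.7, -0.6, 7.5]
grip_width: 31.1
grip_force: 61.2
```

Call:
servo_tool:
  xyz:
    - [0,0,0.4]
    - [0,0,0]
    - [0,0,0]
  spin: [0,0,0]

```text
time: 20.4
tcp_pos: [505.4, -166.7, 151.9]
tool_rot: [0.98, 0.2, 0.0, 0.0]
wrist_force: [-3.9, 1.3, 10.2]
grip_width: 31.1
grip_force: 61.6
```

The TCP has stopped descending while the force rises, so the head is home. I open the fingers and rise straight up.

Call:
servo_tool:
  xyz:
    - [0,0,0]
    - [0,0,0]
    - [0,0,0]
    - [0,0,0]
    - [0,0,0]
    - [0,0,0]
    - [0,0,0]
    - [0,0,0]
  spin: [0,0,0,0,0,0,0,0]
  hand: -1

```text
time: 21.2
tcp_pos: [505.4, -166.7, 151.0]
tool_rot: [0.98, 0.2, 0.0, 0.0]
wrist_force: [0.6, 0.5, -0.3]
grip_width: 85.9
grip_force: 0.0
```

Call:
servo_tool:
  xyz:
    - [0,0,-3]
    - [0,0,-10]
    - [0,0,-20]
    - [0,0,-30]
    - [0,0,-35]
    - [0,0,-35]
    - [0,0,-20]
    - [0,0,-8]
    - [0,0,0]
    - [0,0,0]
    - [0,0,0]
  spin: [0,0,0,0,0,0,0,0,0,0,0]

```text
time: 22.3
tcp_pos: [504.6, -166.5, 310.6]
tool_rot: [0.98, 0.2, -0.001, -0.001]
wrist_force: [-0.4, -0.2, 0.6]
grip_width: 85.4
grip_force: 0.0
```

```bash
python3 - <<'E'
from h import *
delta([505,-167,300])
p=viewer.camera("wrist"); q=viewer.camera("side")
a=np.hstack([p["color"],cv2.resize(q["color"][80:240,220:380],(384,384),interpolation=cv2.INTER_CUBIC)])[:,:,::-1]
cv2.imwrite("pics/end.png",cv2.resize(a,(800,343)))
P=cloud(p); x,y,z=P[...,0],P[...,1],P[...,2]
b=(abs(x-504)<45)&(abs(y+167)<45)&(z>162)&(z<180); print("head top z",np.percentile(z[b],[5,50,95]),P[b].mean(0))
b=(abs(x-504)<60)&(abs(y+167)<60)&(z>120)&(z<140); print("collar z",np.median(z[b]))
E
```

```text
t 22.3 tcp [ 504.6 -166.5  310.6] xang 23.08 tilt [-0.0027  0.0008] F [-0.4 -0.2  0.6] => tool delta [ 0.2  0.7 10.6]
head top z [163.34460602 170.2414505  171.73498948] [ 505.06632629 -166.49144434  168.76159233]
collar z 130.88392870728262
```

View pics/end.png

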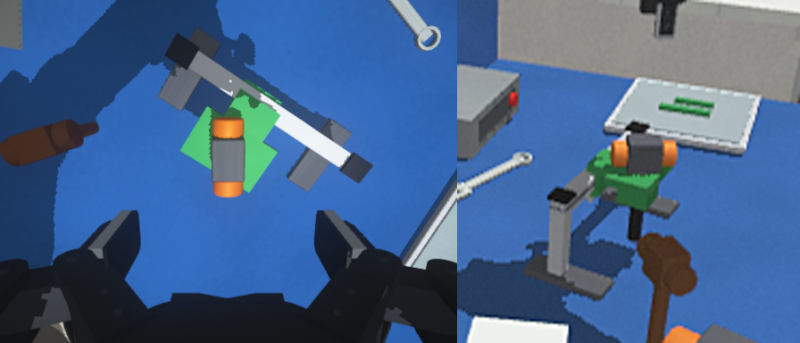

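Both views show the mallet seated upright on the collar, at (228,158) in the wrist half, with its handle showing below in the side half at (635,222). The head top is about 40 mm above the collar and the gripper is clear.

```bash
python3 -c "
from h import *
print(workorder.close_job())"
```

```text
the job is handed in; nothing more can be done
None
```

The mallet is in the green collar, handle down with its head home and released, at about 22 s on the clock; the job is handed in, and the close-out call gave no verdict.

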